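Push the label holder behind the rail lip and keep it pressed home

ROBOT

A 6-joint arm with a two-finger parallel gripper is mounted at the origin on a cart in front of the work surface, level with it; the furniture and walls round the work are solid. World frame = base frame: x ahead of the robot, y to its left, z up, the work surface at z = 0. Lengths are in m, angles in rad, forces in N, time in s.
With the tool pointing down it reaches from about 0.25 to 0.725 m from the base axis. Payload 4 kg.
Tool frame: the origin (TCP) lies midway between the tips of the shut fingers; the grasp point (between the pads) lies 19 mm behind it; y points along the fingers, z is the direction in which the jaws open and shut, and the axes are right-handed (so a half turn about y gives the same grasp; the last joint's range is limited). The gripper opens to 85 mm and grips with 20 to 120 N. Pads are 22 mm wide; open, the fingers measure 114 mm over their backs; the gripper's body (76 mm by 85 mm) begins 54 mm behind the grasp point. The pads swing forward as they close: fully open they stand 13 mm farther back than shut.
Start: joints at [1.253, 0.241, 0.005, 1.335, 0, 1.571], TCP at [0.156, 0.475, 0.231] pointing down, gripper open.
Joint ranges: [-2.72, 2.72], [-1.05, 1.87], [-1.09, 1.28], [-1.99, 2.15], [-1.42, 1.44], [-3.14, 3.14]. Speed limits (rad/s): [2.79, 2.79, 3.14, 3.14, 3.14, 3.14].

INTERFACE

Orientations are given as a unit quaternion [x, y, z, w].
In Python, from workcell import bot gives the robot as it stands. The module is installed in compiled form; this text tells all that it offers.
- The arm moves only by the shell command python3 -m handwheel 'ROWS' [OPENING]. ROWS is JSON, a list of rows, each a list of 6 numbers: the shift along the tool's x, y, z in units of 25 mm (1.0 is 25 mm), then the turn, a rotation vector about the tool's x, y, z in units of 10 degrees (1.0 is 10 degrees). A call has exactly 5 rows; each row is the pose to reach, as a shift and turn from the pose commanded when the call began, along the tool's axes at that moment; what a row does not reach only later rows make up. A row lasts 1/8 s, in which the tool goes at most 62.5 mm and 10.7 degrees, less where a joint would pass 70% of its speed; a pose out of reach is approached as far as the arm can. A call with a gripper value outside its range is refused whole. OPENING is the gripper command: -1 is shut, 1 is fully open, values between are in proportion, set as the call begins (- or left out, the last holds). The fingers move at their own pace and stop on an object; the grip force is fixed at half the most. Time passes only in rows, so rows that repeat a pose let the fingers close, or fill a call up. It gives the time, the measured TCP pose, the force and the opening at its end, in the units of the state.
- bot.get_obs(): the state, without advancing time (a new reading comes with each control period).
- bot.camera(name): name is "side" or "top" or "wrist"; returns a dict with "color" (384x512x3 uint8, red, green, blue), "fx", "fy", "cx", "cy" (pixels), "dist_coeffs" ([k1, k2, p1, p2, k3] as OpenCV has them; the pictures are not rectified), "rvec" (rotation vector, rad) and "tvec" (3), from world to camera coordinates, as OpenCV has them. Camera axes: x right, y down, z forward; pixel columns grow to the right and rows downward; lengths in m; the calibration is good to about 2 mm. A picture is of the moment at which its call begins. There is no depth.
- bot.job_done(): hands the job in, once; it reports no verdict.
The state is a dict: "clock": time; "joint_pos": joint angles; "joint_vel": joint speeds; "tau": joint torques, N m; "eef_pos": TCP position; "tool_rot": TCP orientation; "ft_force": force on the tool from outside, world axes, zero at the start; "ft_torque": the same for the moment, N m; "grip_width": finger opening in m.
Only numpy, scipy, OpenCV 4.12 (cv2) and the standard library are available. Lean on these libraries where they do the work, as an engineer would, in place of code of your own. Each camera call takes 0.05 s, during which the arm holds its last target.

TASK

Take the green-tabbed label holder out of the stand and push its blade down behind the lip of the one empty bay in the label rail, feeling for the way in, until it is fully home against the orange spring clip. The clip pushes back, so finish while still gripping the holder and keeping it pressed home, firmly but without forcing it. Leave the red-tabbed holder, the beaker and the things on the riser where they are.

Things in the scene. Friction and masses are not known exactly. Their poses are not given: they have to be found in the camera images.
- green_holder: Label holder with a GREEN grip tab, 40 g, standing upright in one of the two places of the stand. White blade 76 mm wide (y), 4 mm thick (x), 60 mm high (z); on top of it, centred, a grip tab 24 mm wide (y), 12 mm thick (x), 40 mm high. Origin: middle of the blade's bottom edge; z up towards the tab, so the tab spans z = 60 to 100 mm. Front and back are alike, so it may go in either way round.
- red_holder: The same holder with a RED grip tab, in the other place of the stand, 92 mm beside the green one. Leave it there.
- stand: Grey slotted stand fixed on the bench, 34 x 190 x 34 mm (x, y, z), origin in the middle of its underside. Two slots in line along its y, centred at y = +46 and -46 mm; each is 7 mm wide (x), 88 mm long (y), 25 mm deep, its floor 9 mm above the bench. Which holder stands in which slot varies.
- open_bay: The empty bay of the aluminium label rail, fixed on the bench. Origin: middle of its underside; x points away from the robot to the riser behind, y along the rail, z up. Its channel, open at the top, is 8 mm wide (x -4 to +4 mm) and 84 mm long (y -42 to +42 mm). Behind it a back plate, front face at x = +4 mm, top at z = 75 mm; in front the lip (see bay_mouth).
- bay_home (a point): Point in the open bay where the middle of the holder's bottom edge is when fully home: in the middle of the channel, 20 mm above the bay's origin; axes as the bay's.
- spring_clip (a joint): Travel (m) of the orange spring clip in the channel's bottom: 0 = up (its top 30 mm above the bench), 0.010 = hard down against its stop (20 mm above the bench; holder fully home). It pushes up with 4 N at the top rising to 8 N at the bottom, and rises again when let go.
- riser: Low white bench riser behind the rail, fixed, 190 x 300 mm (x, y), top 50 mm above the bench; origin: middle of its underside. Three bays run along its front at a pitch of 95 mm, 105 mm in front of its middle; two hold fixed holders with yellow and blue tabs (24 x 12 mm, tops 120 mm above the bench); the order varies.
- bottle: Brown reagent bottle, 52 mm across, 104 mm high, standing on the riser; origin at the middle of its underside. Leave it.
- dish: Round dish with lid, 90 mm across, 14 mm high, lying on the riser; origin at the middle of its underside. Leave it.
- beaker: Clear beaker, 54 mm across, 70 mm high, standing on the bench to the left; origin at the middle of its underside. Leave it.
- bay_mouth (a point): Middle of the open bay's channel, 58 mm above its underside, level with the top of the lip. The lip stands upright from z = 10 to 46 mm above the bench, then flares outward to the robot up to 58 mm, so the mouth at the top is about 14 mm wide (about -10 to +4 mm along the bay's x). The end walls reach 49 mm.
Things that resemble listed ones, but are neither listed nor needed, are in the scene too. Leave any blue look-alike of the green_holder alone.

How it is judged:
On the way, in this order (a step that is already met when the one before it is completed fails the run):
1. the green holder is lifted clear of the stand (height (world z) of green_holder above 0.045 m), for 0.1 s.
2. its blade is behind the lip of the open bay (z of green_holder in the frame of bay_home below 0.022 m and x of green_holder in the frame of bay_home between -0.005 and 0.005 m and y of green_holder in the frame of bay_home between -0.008 and 0.008 m), for 0.05 s.
At the end, for the whole second after the job is handed in: The green holder is upright (0.12 rad) in the open bay's channel, within 2.5 mm of fully home, the clip down at least 8 of its 10 mm, pressed on the bay with over 4 N, at rest, the fingers still on it with over 1 N, through the last second (value of joint spring_clip above 0.008 m and z of green_holder in the frame of bay_home below 0.0025 m and x of green_holder in the frame of bay_home between -0.005 and 0.005 m and y of green_holder in the frame of bay_home between -0.007 and 0.007 m and angle between the z axis of green_holder and the z axis of bay_home, either way round below 0.12 rad and contact force between green_holder and open_bay above 4 N and contact force between the fingers and green_holder above 1 N and linear speed of green_holder below 0.02 m/s); the arm keeps its last pose, push and grip.
It fails at once if the holder is forced into the bay with more than 45 N (contact force between green_holder and open_bay above 45 N).
It fails at once if the red holder is moved more than 20 mm (distance of red_holder from where it was at the start of the episode above 0.02 m).
It fails at once if the bottle is moved more than 30 mm (distance of bottle from where it was at the start of the episode above 0.03 m).
It fails at once if the dish is moved more than 30 mm (distance of dish from where it was at the start of the episode above 0.03 m).
It fails at once if the beaker is moved more than 30 mm (distance of beaker from where it was at the start of the episode above 0.03 m).
It also fails if it takes over 42 s, if anything falls off the work surface, if the arm or the gripper's body presses on something with over 40 N, if the wrist force passes 120 N, or if a joint passes its speed limit or range.

## Working session

There is one attempt and no reset: what is moved stays moved. The work goes in short steps, Python scripts to look and compute and a shell command to move; the robot and the scene stay as the last step left them, time stands still between calls to the robot, and variables do not carry over. Pictures are saved under pics/ and viewed, and the job is handed in when it is done.

```bash
mkdir -p pics
cat > h.py <<'E'
import numpy as np,cv2
from workcell import bot
def cam(n):
    c=bot.camera(n); K=np.array([[c['fx'],0,c['cx']],[0,c['fy'],c['cy']],[0,0,1]]);R=cv2.Rodrigues(np.array(c['rvec'],float))[0]
    return c['color'],K,np.array(c['dist_coeffs'],float),R,np.array(c['tvec'],float).ravel()
def ray(C,px):
    _,K,d,R,t=C
    u=cv2.undistortPoints(np.array(px,float).reshape(-1,1,2),K,d).reshape(-1,2)
    D=np.c_[u,np.ones(len(u))]@R
    return -R.T@t,D
def onz(C,px,z):
    o,D=ray(C,px); return o+D*((z-o[2])/D[:,2])[:,None]
def onx(C,px,x):
    o,D=ray(C,px); return o+D*((x-o[0])/D[:,0])[:,None]
def proj(C,P):
    _,K,d,R,t=C
    return cv2.projectPoints(np.array(P,float).reshape(-1,1,3),cv2.Rodrigues(R)[0],t,K,d)[0].reshape(-1,2)
def save(C,n): cv2.imwrite('pics/'+n,C[0][:,:,::-1])
E
python3 - <<'E'
from h import *
import pickle
o=bot.get_obs(); print({k:np.round(v,3) for k,v in o.items()})
D={}
for n in['top','side','wrist']:
    C=cam(n);save(C,n+'0.png');D[n]=C;print(n,np.round(-C[3].T@C[4],3),np.round(C[3][2],2))
pickle.dump(D,open('c0.pkl','wb'))
E
```

```text
{'clock': np.float64(0.0), 'joint_pos': array([ 1.253,  0.241,  0.004,  1.335, -0.   ,  1.571]), 'joint_vel': array([-0.002,  0.002,  0.001, -0.   , -0.   , -0.   ]), 'tau': array([-1.0000e-03, -3.7232e+01,  2.5241e+01,  1.7000e-02,  0.0000e+00,
        0.0000e+00]), 'eef_pos': array([0.156, 0.474, 0.23 ]), 'tool_rot': array([ 0.699, -0.112,  0.112, -0.697]), 'ft_force': array([0.575, 0.043, 0.356]), 'ft_torque': array([0.017, 0.025, 0.023]), 'grip_width': np.float64(0.085)}
top [0.436 0.133 1.051] [ 0.12 -0.01 -0.99]
side [ 0.358 -0.578  0.513] [ 0.26  0.82 -0.52]
wrist [0.078 0.5   0.373] [ 0.3  -0.1  -0.95]
```

View pics/top0.png

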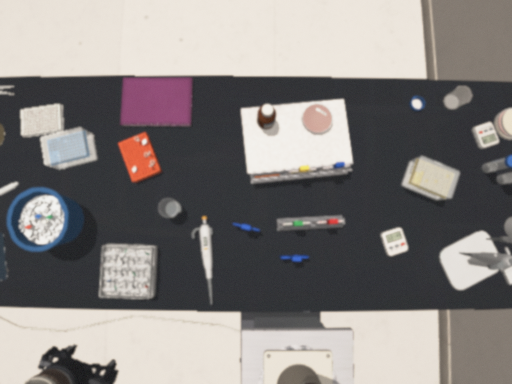

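View pics/side0.png

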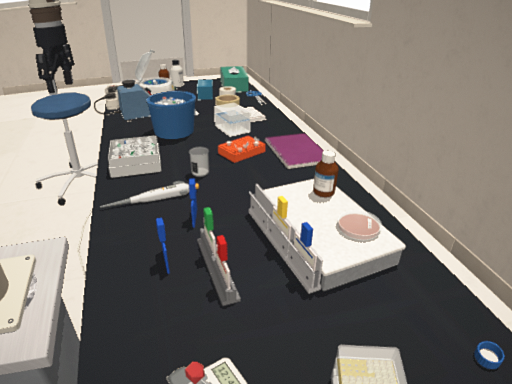

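View pics/wrist0.png

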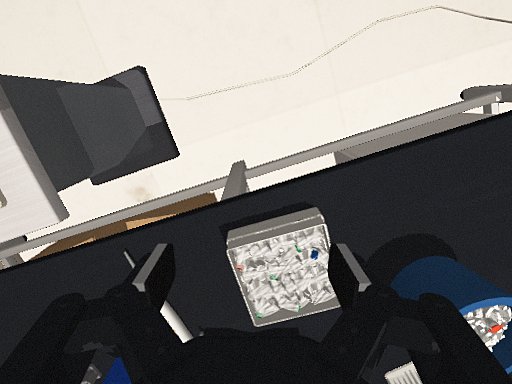

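Run:
```python
import pickle
from h import *
D=pickle.load(open('c0.pkl','rb'))
T=D['top'];S=D['side']
a=cv2.resize(T[0][150:270,230:360],None,fx=6,fy=6,interpolation=cv2.INTER_CUBIC)[:590]
cv2.imwrite('pics/t_crop.png',a[:,:,::-1])
a=cv2.resize(S[0][170:310,140:340],None,fx=4,fy=4,interpolation=cv2.INTER_CUBIC)
cv2.imwrite('pics/s_crop.png',a[:,:,::-1])
def tri(m):
    A=np.zeros((3,3));b=np.zeros(3);
    for C,p in m:
        o,d=ray(C,[p]);d=d[0]/np.linalg.norm(d[0]);M=np.eye(3)-np.outer(d,d);A+=M;b+=M@o
    return np.linalg.solve(A,b)
for n,lo,hi in [('green',(45,120,60),(85,255,255)),('red',(172,150,60),(180,255,255)),('red0',(0,150,60),(4,255,255)),('yel',(22,150,80),(32,255,255)),('blue',(108,150,60),(125,255,255))]:
  for k,C in(('top',T),('side',S)):
    h=cv2.cvtColor(C[0],cv2.COLOR_RGB2HSV);m=cv2.inRange(h,lo,hi)
    N,L,st,ce=cv2.connectedComponentsWithStats(m)
    for i in range(1,N):
        if st[i,4]>8: print(n,k,st[i],np.round(ce[i],1),np.round(onz(C,[ce[i]],.1)[0],3))
```

```text
green top [294 222   7   3  20] [297.2 223. ] [0.45  0.012 0.1  ]
green side [221  67  27  24 375] [235.6  79.2] [0.748 0.94  0.1  ]
green side [203 207  11  23 175] [208.3 217.8] [ 0.449 -0.002  0.1  ]
red0 top [328 220   9   4  34] [332.2 221.5] [ 0.455 -0.08   0.1  ]
red0 side [217 235  11  26 216] [221.8 247.6] [ 0.454 -0.094  0.1  ]
red0 side [186 362  18  22 283] [194.6 371.6] [ 0.37  -0.309  0.1  ]
yel top [301 169   6   2   9] [303.  169.3] [ 0.593 -0.004  0.1  ]
yel side [278 196   9  22 160] [281.8 206.7] [ 0.595 -0.006  0.1  ]
blue top [507 156   5  10  34] [509.5 160.4] [ 0.624 -0.584  0.1  ]
blue top [335 163   8   4  20] [338.8 164.9] [ 0.606 -0.101  0.1  ]
blue top [234 223  25   8  92] [245.7 226.8] [0.439 0.147 0.1  ]
blue top [281 255  27   7 121] [294.9 257.5] [0.361 0.019 0.1  ]
blue side [189 178   8  50 258] [192.7 200. ] [0.431 0.067 0.1  ]
blue side [156 218  14  56 282] [162.4 239.7] [ 0.359 -0.045  0.1  ]
blue side [301 223  12  23 204] [306.1 233.9] [ 0.606 -0.1    0.1  ]
```

View pics/t_crop.png

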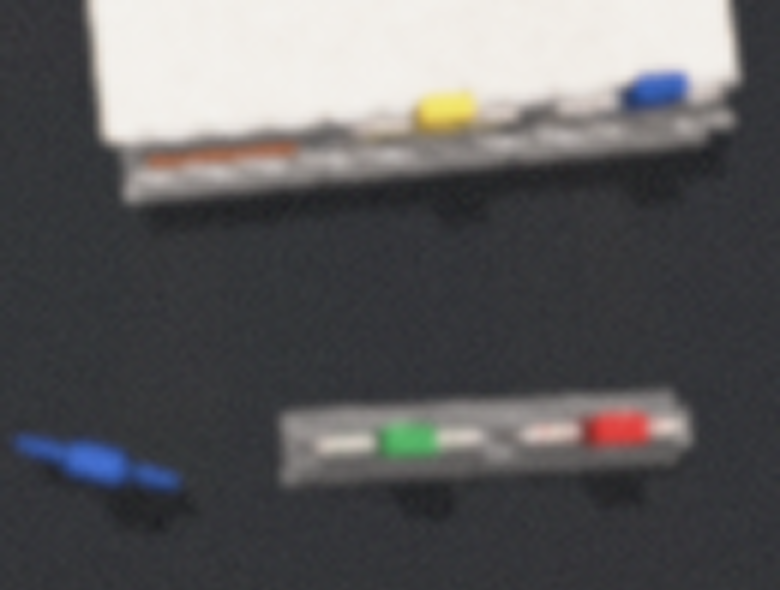

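View pics/s_crop.png

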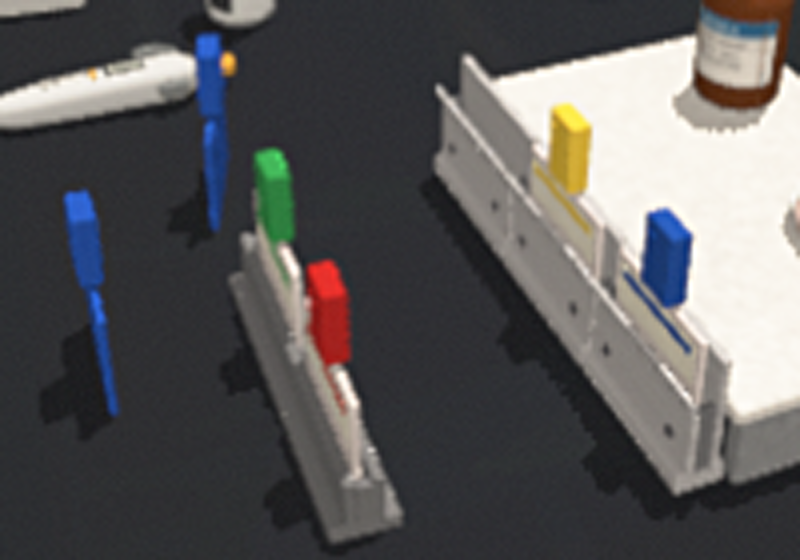

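```bash
cat >> h.py <<'E'
from scipy.spatial.transform import Rotation as Ro
def plan(pos,yaw,flip=False):
    """target TCP pos, tool y down, tool z along +-(cos yaw, sin yaw). print row"""
    o=bot.get_obs();R=Ro.from_quat(o['tool_rot']);
    z=np.array([np.cos(yaw),np.sin(yaw),0])*(-1 if flip else 1);y=np.array([0,0,-1.]);x=np.cross(y,z)
    Rt=Ro.from_matrix(np.c_[x,y,z]);s=R.inv().apply(np.array(pos)-o['eef_pos'])/.025
    rv=np.degrees((R.inv()*Rt).as_rotvec())/10
    print('row',np.round(s,3),np.round(rv,3),'t',np.round(o['clock'],2))
E
python3 - <<'E'
import pickle
from h import *
D=pickle.load(open('c0.pkl','rb'));T=D['top'];S=D['side']
print(np.round(Ro.from_quat(bot.get_obs()['tool_rot']).as_matrix(),3))
plan([.45,.01,.2],np.radians(3)); plan([.45,.01,.2],np.radians(3),True)
print('bottle',onz(T,[(267,108)],.154), 'dish',onz(T,[(317,119)],.06),onz(S,[(325,192)],.05))
print('rail front-left/right', onz(T,[(230+128/6,150+200/6),(230+732/6,150+125/6)],.058))
print('stand', onz(T,[(230+283/6,150+485/6),(230+690/6,150+445/6),(230+280/6,150+412/6),(230+675/6,150+392/6)],.034))
print('orange', onz(T,[(230+145/6,150+160/6),(230+297/6,150+150/6)],.03))
E
```

```text
[[ 0.95  -0.     0.312]
 [-0.312 -0.002  0.95 ]
 [ 0.    -1.    -0.002]]
row [ 16.974   1.247 -13.975] [8.000e-03 6.879e+00 5.000e-03] t 0.15
row [ 16.974   1.247 -13.975] [ 6.0000e-03 -1.1121e+01 -9.0000e-03] t 0.15
bottle [[0.74252967 0.09429552 0.154     ]] dish [[ 0.74405664 -0.05155345  0.06      ]] [[0.74437824 0.09312685 0.05      ]]
rail front-left/right [[ 0.55920578  0.13306881  0.058     ]
 [ 0.59659151 -0.14802867  0.058     ]]
stand [[ 0.42906952  0.05994764  0.034     ]
 [ 0.44845761 -0.13125871  0.034     ]
 [ 0.46295464  0.06135117  0.034     ]
 [ 0.47324072 -0.12462638  0.034     ]]
orange [[0.58186274 0.12515498 0.03      ]
 [0.58723517 0.05292873 0.03      ]]
```

Candidates: the green tab in the stand at top (297,223) / side (208,218). The look-alikes are the red tab (332,221), the blue free-standing ones (246,227) and (295,258), and the rail's yellow (303,169) and blue (339,165) tabs. The crop confirms the green tab in the stand's +y slot. The empty bay is the left one, with orange showing at about (266,176).

```bash
python3 -m handwheel '[[16.97,1.2,-13.97,0,6.88,0],[16.97,1.2,-13.97,0,6.88,0],[16.97,1.2,-13.97,0,6.88,0],[16.97,1.2,-13.97,0,6.88,0],[16.97,1.2,-13.97,0,6.88,0]]' 1; python3 -c "
from h import *
plan([.45,.01,.2],np.radians(3))"
```

```text
clock: 0.78
eef_pos: [0.3237, 0.2096, 0.2141]
tool_rot: [-0.571, 0.417, -0.417, 0.571]
ft_force: [0.7, 0.8, -0.8]
grip_width: 0.0852
row [9.142 0.566 2.375] [-3.000e-03  1.476e+00 -1.000e-03] t 0.78
```

```bash
python3 -m handwheel '[[9.14,0.57,2.38,0,1.48,0],[9.14,0.57,2.38,0,1.48,0],[9.14,0.57,2.38,0,1.48,0],[9.14,0.57,2.38,0,1.48,0],[9.14,0.57,2.38,0,1.48,0]]'
python3 - <<'E'
from h import *
import pickle
plan([.45,.01,.2],np.radians(3))
D={}
for n in['wrist','side']:
    C=cam(n);save(C,n+'1.png');D[n]=C
D['obs']=bot.get_obs()
pickle.dump(D,open('c1.pkl','wb'))
E
```

```text
clock: 1.4
eef_pos: [0.4516, 0.0099, 0.1993]
tool_rot: [0.513, -0.487, 0.487, -0.512]
ft_force: [-0.5, 0.3, 0.4]
grip_width: 0.0855
row [-0.008 -0.028 -0.063] [ 0.004 -0.005  0.002] t 1.4
```

View pics/wrist1.png

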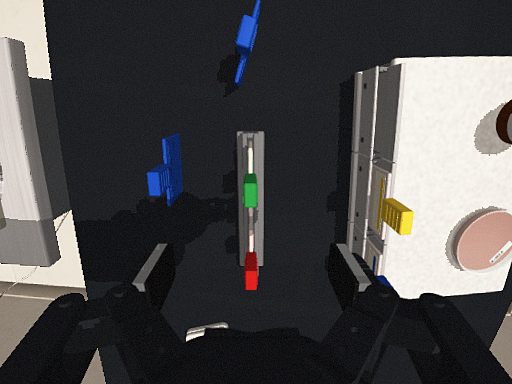

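Wrist view: green tab at (251,190), red at (251,270), the stand running down column ~250, and the empty bay at about (375,110), upper right.

Run:
```python
from h import *
import pickle
W=pickle.load(open('c1.pkl','rb'))['wrist']
a=cv2.resize(W[0][120:300,215:295],None,fx=5,fy=5,interpolation=cv2.INTER_CUBIC)
b=cv2.resize(W[0][50:230,335:430],None,fx=4,fy=4,interpolation=cv2.INTER_CUBIC)
cv2.imwrite('pics/w1a.png',cv2.resize(a,(267,600))[:,:,::-1]);
cv2.imwrite('pics/w1b.png',cv2.resize(W[0][50:200,335:435],(400,600),interpolation=cv2.INTER_CUBIC)[:,:,::-1])
h=cv2.cvtColor(W[0],cv2.COLOR_RGB2HSV)
for n,lo,hi in [('g',(45,120,60),(85,255,255)),('r',(0,170,60),(5,255,255)),('y',(22,150,80),(32,255,255))]:
    m=cv2.inRange(h,lo,hi);m[:100]=0
    N,L,st,ce=cv2.connectedComponentsWithStats(m)
    i=1+st[1:,4].argmax();print(n,st[i],ce[i])
    for x,y,w,hh in [st[i][:4]]:
        for r in range(y,y+hh,3): 
            c=np.where(L[r]==i)[0]; print(r,c.min(),c.max(),int(W[0][r,c].mean()),end='; ')
    print()
```

```text
g [243 173  14  35 443] [249.69074492 190.30022573]
173 247 253 51; 176 245 255 48; 179 244 256 50; 182 244 256 45; 185 243 256 93; 188 243 256 95; 191 243 256 94; 194 243 256 93; 197 243 256 95; 200 243 256 93; 203 244 256 94; 206 245 256 86; 
r [244 252  14  38 416] [250.71634615 271.82932692]
252 247 254 47; 255 246 255 47; 258 246 256 50; 261 245 256 51; 264 245 256 52; 267 245 257 58; 270 245 256 51; 273 245 256 93; 276 245 257 93; 279 245 257 91; 282 245 257 89; 285 245 256 91; 288 246 256 97; 
y [381 198  33  37 737] [397.40298507 215.84531886]
198 389 392 114; 201 383 397 94; 204 383 402 90; 207 382 406 90; 210 382 410 87; 213 382 413 134; 216 381 412 118; 219 382 412 121; 222 386 411 132; 225 391 411 146; 228 393 410 143; 231 396 410 157; 234 400 403 173;
```

View pics/w1a.png

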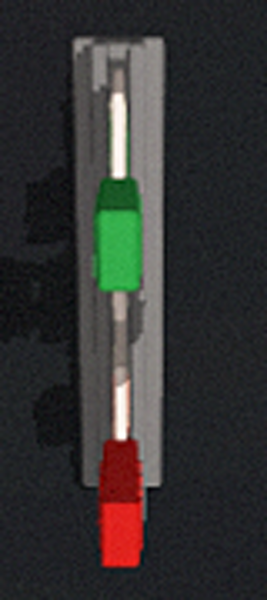

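View pics/w1b.png

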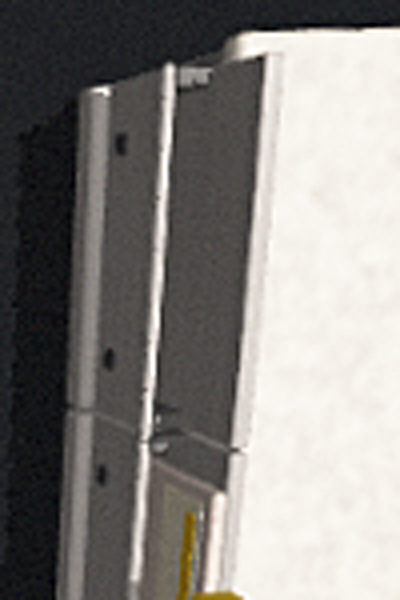

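Run:
```python
from h import *
import pickle
D=pickle.load(open('c1.pkl','rb'));W=D['wrist'];S=D['side'];D0=pickle.load(open('c0.pkl','rb'));T=D0['top'];S0=D0['side']
g=onz(W,[(250,184),(250,208),(243,196),(257,196),(250.2,196)],.109);print('green',g.round(4))
r=onz(W,[(251.2,272),(251.2,290),(251.2,281)],.109);print('red',r.round(4))
d=g[4]-r[2];print('stand yaw',np.degrees(np.arctan2(-d[0],d[1])),np.linalg.norm(d))
print('top-cam green/red',onz(T,[(298,222.7),(333,221.2)],.109).round(4))
print('stand corners',onz(W,[(215+75/267*80,120+40/600*180),(215+162/267*80,120+40/600*180),(215+82/267*80,120+487/600*180)],.034).round(4))
lip=onz(W,[(377.2,66.3),(371.8,159.3)],.058);bp=onz(W,[(402.5,63.8),(393.8,162.5)],.075)
bo=onz(W,[(335+283/4,50+53/4),(335+245/4,50+450/4)],.075)
print('lip',lip.round(4),'bp',bp.round(4),bo.round(4))
for l in(lip,bp,bo):
    d=l[0]-l[1];print(np.degrees(np.arctan2(-d[0],d[1])),np.linalg.norm(d))
# tabs on rail: side cam + top
print('yel/blue top',onz(T,[(230+447/6,150+108/6),(230+660/6,150+90/6)],.118).round(4))
# yellow top in wrist: rows 213-235
print('rail front',onz(T,[(230+128/6,150+200/6),(230+732/6,150+125/6)],.058).round(4))
```

```text
green [[ 0.4484  0.0218  0.109 ]
 [ 0.4496 -0.0014  0.109 ]
 [ 0.4426  0.01    0.109 ]
 [ 0.4554  0.0107  0.109 ]
 [ 0.4491  0.0104  0.109 ]]
red [[ 0.4543 -0.0709  0.109 ]
 [ 0.4555 -0.093   0.109 ]
 [ 0.4549 -0.0818  0.109 ]]
stand yaw 3.568031175371345 0.09235993384142421
top-cam green/red [[ 0.4509  0.0112  0.109 ]
 [ 0.4551 -0.0804  0.109 ]]
stand corners [[ 0.432   0.0598  0.034 ]
 [ 0.4612  0.0613  0.034 ]
 [ 0.4411 -0.1144  0.034 ]]
lip [[0.5675 0.1339 0.058 ]
 [0.5786 0.0415 0.058 ]] bp [[0.5838 0.1353 0.075 ]
 [0.5943 0.0425 0.075 ]] [[0.5868 0.136  0.075 ]
 [0.5969 0.0427 0.075 ]]
6.878144846774849 0.09300903084838501
6.447930713206206 0.09336784293196901
6.145943402986556 0.09389307152491627
yel/blue top [[ 0.5933 -0.0058  0.118 ]
 [ 0.6021 -0.0996  0.118 ]]
rail front [[ 0.5592  0.1331  0.058 ]
 [ 0.5966 -0.148   0.058 ]]
```

```bash
python3 -c "
from h import *
plan([.4500,.0107,.1],np.radians(3.5));plan([.4500,.0107,.072],np.radians(3.5))"
```

```text
row [6.700e-02 3.981e+00 2.000e-03] [ 0.009 -0.03  -0.003] t 1.5
row [6.700e-02 5.101e+00 3.000e-03] [ 0.009 -0.03  -0.003] t 1.5
```

```bash
cat >> h.py <<'E'
def pose(n=1):
    P=[];F=[];Q=[]
    for i in range(n):
        if i: bot.camera('side')
        o=bot.get_obs();P.append(o['eef_pos']);F.append(o['ft_force']);Q.append(Ro.from_quat(o['tool_rot']).as_rotvec()*np.sign(o['tool_rot'][3]))
    M=Ro.from_quat(o['tool_rot']).as_matrix()
    print('pos',np.mean(P,0).round(4),np.std(P,0).round(4),'F',np.mean(F,0).round(2),'yaw',np.degrees(np.arctan2(M[1,2],M[0,2])).round(2),'tilt',M[2,0].round(4),M[2,2].round(4),'w',o['grip_width'].round(4),'t',o['clock'].round(2))
E
python3 -c "
from h import *
pose(4)"
```

```text
Traceback (most recent call last):
  File "h.py", line 33, in pose
    print('pos',np.mean(P,0).round(4),np.std(P,0).round(4),'F',np.mean(F,0).round(2),'yaw',np.degrees(np.arctan2(M[1,2],M[0,2])).round(2),'tilt',M[2,0].round(4),M[2,2].round(4),'w',o['grip_width'].round(4),'t',o['clock'].round(2))
                                                                                                                                                                                     ^^^^^^^^^^^^^^^^^^^^^
AttributeError: 'float' object has no attribute 'round'
```

```bash
sed -i "s/o\['grip_width'\].round(4)/round(float(o['grip_width']),4)/;s/o\['clock'\].round(2)/round(float(o['clock']),2)/" h.py
python3 -c "
from h import *
pose(4)"
```

```text
pos [0.45   0.0136 0.2002] [0.0001 0.     0.0001] F [ 0.1  -0.1   0.15] yaw 3.4 tilt -0.0001 0.0003 w 0.0853 t 1.8
```

```bash
python3 -m handwheel '[[0.12,2,0,0,0,0],[0.12,3.2,0,0,0,0],[0.12,4.1,0,0,0,0],[0.12,4.8,0,0,0,0],[0.12,5.1,0,0,0,0]]' 0
python3 - <<'E'
from h import *
pose(2)
W=cam('wrist');save(W,'wrist2.png');S=cam('side');cv2.imwrite('pics/side2.png',cv2.resize(S[0][160:310,120:320],(800,600),interpolation=cv2.INTER_CUBIC)[:,:,::-1])
E
```

```text
clock: 2.42
eef_pos: [0.4499, 0.0102, 0.0718]
tool_rot: [0.515, -0.486, 0.485, -0.514]
ft_force: [-0.8, 0.1, 0.2]
grip_width: 0.0428
pos [0.4499 0.0101 0.0716] [0.     0.0001 0.0002] F [-1.22 -0.37 -0.49] yaw 3.34 tilt -0.0001 -0.0019 w 0.0424 t 2.48
```

View pics/side2.png

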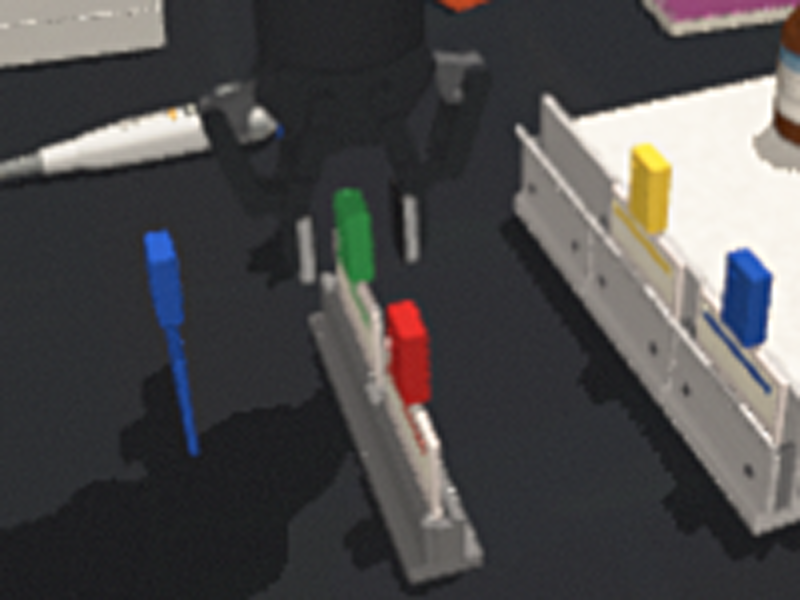

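View pics/wrist2.png

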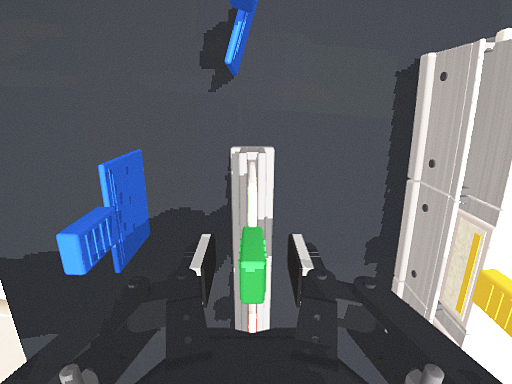

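The green tab at (252,265) in the wrist view sits midway between the pads (200 and 300). The side view agrees. Gripping.

```bash
python3 -m handwheel '[[0,0,0,0,0,0],[0,0,0,0,0,0],[0,0,0,0,0,0],[0,0,0,0,0,0],[0,0,0,0,0,0]]' -1
python3 - <<'E'
from h import *
pose(2)
E
```

```text
clock: 3.2
eef_pos: [0.4515, 0.0096, 0.0734]
tool_rot: [-0.514, 0.485, -0.486, 0.515]
ft_force: [-0.0, 0.1, 5.6]
grip_width: 0.0112
pos [0.4515 0.0096 0.0734] [0. 0. 0.] F [0.31 0.43 5.79] yaw 3.27 tilt -0.0 0.0019 w 0.0115 t 3.25
```

```bash
python3 -m handwheel '[[0,-0.6,0,0,0,0],[0,-1.6,0,0,0,0],[0,-2.8,0,0,0,0],[0,-3.7,0,0,0,0],[0,-3.7,0,0,0,0]]' -1
python3 - <<'E'
from h import *
import pickle
pose(2)
W=cam('wrist');save(W,'wrist3.png');S=cam('side');cv2.imwrite('pics/side3.png',cv2.resize(S[0][140:290,140:340],(800,600),interpolation=cv2.INTER_CUBIC)[:,:,::-1])
pickle.dump((W,S),open('c3.pkl','wb'))
plan([.584,.0885,.165],np.radians(6.6))
E
```

```text
clock: 3.88
eef_pos: [0.4521, 0.0095, 0.1664]
tool_rot: [-0.513, 0.485, -0.487, 0.515]
ft_force: [-0.5, -0.1, -0.7]
grip_width: 0.0115
pos [0.4515 0.0095 0.1657] [0.0005 0.     0.0007] F [-0.53  0.07 -0.45] yaw 3.27 tilt 0.0 0.0011 w 0.0109 t 3.92
row [-2.849 -0.058  5.536] [ 0.012 -0.333 -0.   ] t 4.03
```

View pics/side3.png

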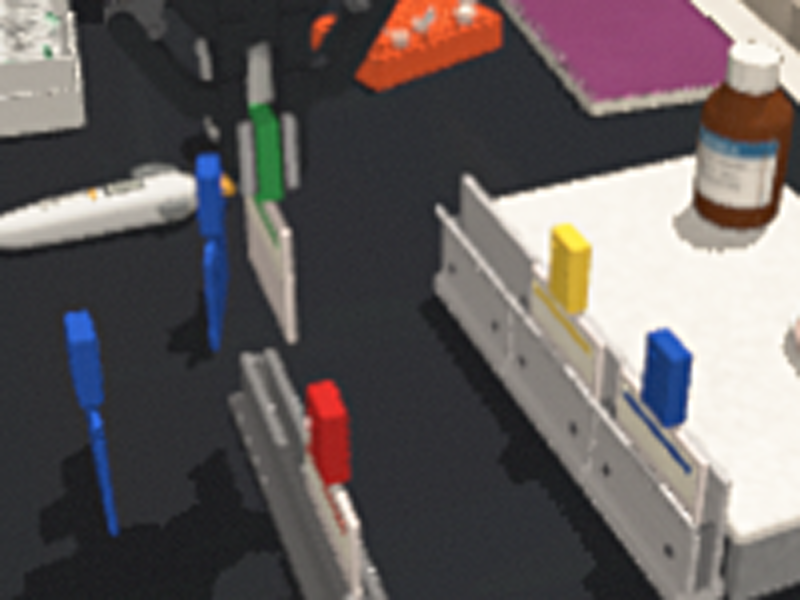

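View pics/wrist3.png

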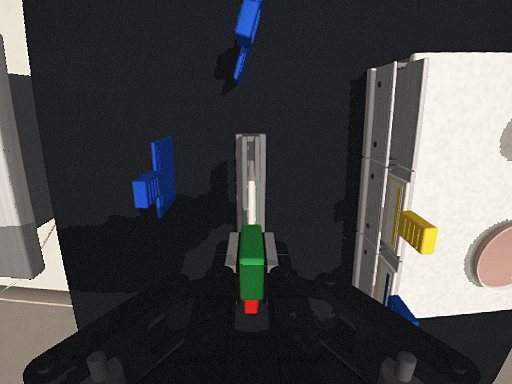

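The holder hangs upright in the fingers (tab at wrist (251,260)), and red stays in the stand. Moving above the bay.

```bash
python3 -m handwheel '[[-1,0,2,0,-0.33,0],[-2,0,4,0,-0.33,0],[-2.83,0,5.45,0,-0.33,0],[-2.83,0,5.45,0,-0.33,0],[-2.83,0,5.45,0,-0.33,0]]' -1
python3 - <<'E'
from h import *
import pickle
pose(3)
W=cam('wrist');save(W,'wrist4.png');S=cam('side');cv2.imwrite('pics/side4.png',cv2.resize(S[0][120:270,190:390],(800,600),interpolation=cv2.INTER_CUBIC)[:,:,::-1])
T=cam('top');cv2.imwrite('pics/top4.png',cv2.resize(T[0][110:210,220:370],(800,533),interpolation=cv2.INTER_CUBIC)[:,:,::-1])
pickle.dump((W,S,T),open('c4.pkl','wb'))
E
```

```text
clock: 4.65
eef_pos: [0.5812, 0.0877, 0.1632]
tool_rot: [0.529, -0.471, 0.47, -0.527]
ft_force: [-0.2, -0.8, -0.5]
grip_width: 0.0116
pos [0.5813 0.0874 0.1638] [0.0001 0.0002 0.0005] F [-0.27 -0.29 -0.12] yaw 6.54 tilt 0.0002 -0.0022 w 0.0113 t 4.75
```

View pics/side4.png

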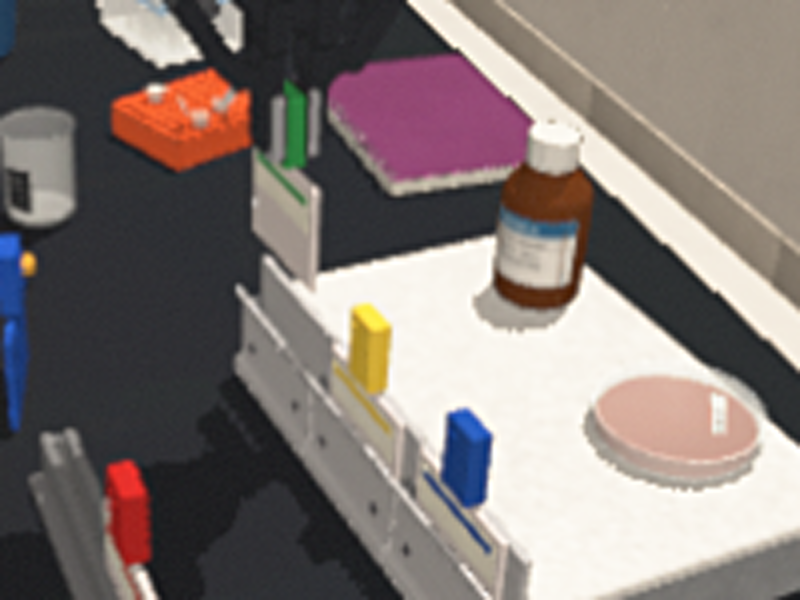

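View pics/wrist4.png

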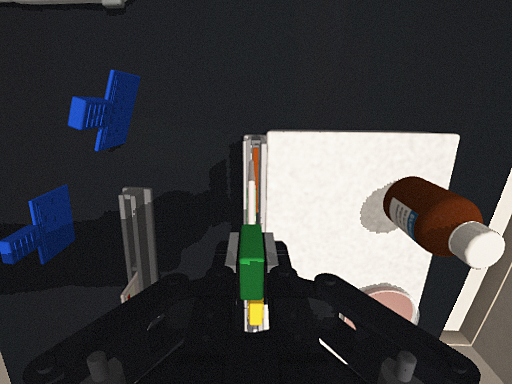

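Run:
```python
from h import *
import pickle
W,S,T=pickle.load(open('c4.pkl','rb'))
cv2.imwrite('pics/w4c.png',cv2.resize(W[0][125:235,225:285],(327,600),interpolation=cv2.INTER_CUBIC)[:,:,::-1])
g=W[0].astype(int)
for r in (142,150,158,166,174,185,195,205):
    print(r,[tuple(g[r,c]) for c in range(240,272)] if r in(150,) else [int(g[r,c].sum()/3) for c in range(240,272)])
```

```text
142 [17, 20, 57, 158, 231, 220, 155, 166, 164, 168, 149, 102, 142, 136, 143, 141, 144, 150, 148, 134, 94, 90, 106, 106, 103, 89, 114, 191, 235, 244, 247, 244]
150 [(np.int64(15), np.int64(17), np.int64(19)), (np.int64(13), np.int64(13), np.int64(19)), (np.int64(50), np.int64(48), np.int64(47)), (np.int64(155), np.int64(150), np.int64(142)), (np.int64(231), np.int64(224), np.int64(220)), (np.int64(216), np.int64(210), np.int64(207)), (np.int64(156), np.int64(150), np.int64(147)), (np.int64(165), np.int64(159), np.int64(153)), (np.int64(164), np.int64(157), np.int64(154)), (np.int64(167), np.int64(161), np.int64(156)), (np.int64(161), np.int64(157), np.int64(155)), (np.int64(122), np.int64(120), np.int64(119)), (np.int64(121), np.int64(105), np.int64(100)), (np.int64(159), np.int64(76), np.int64(30)), (np.int64(188), np.int64(82), np.int64(25)), (np.int64(181), np.int64(82), np.int64(26)), (np.int64(184), np.int64(79), np.int64(23)), (np.int64(180), np.int64(86), np.int64(28)), (np.int64(148), np.int64(97), np.int64(73)), (np.int64(87), np.int64(95), np.int64(96)), (np.int64(69), np.in
[... 779 characters left out ...]
03, 98, 81, 80, 164, 227, 221, 220, 213, 172, 204, 227, 242, 238, 240]
174 [20, 13, 26, 125, 230, 220, 156, 157, 118, 111, 128, 136, 145, 142, 123, 90, 96, 98, 97, 70, 101, 195, 222, 220, 223, 209, 163, 219, 236, 243, 239, 240]
185 [24, 9, 16, 123, 229, 224, 153, 149, 156, 222, 234, 239, 241, 233, 212, 152, 79, 96, 99, 63, 112, 198, 217, 219, 220, 197, 152, 223, 241, 246, 247, 248]
195 [20, 18, 19, 130, 237, 223, 140, 101, 159, 222, 234, 241, 240, 232, 214, 167, 81, 97, 98, 59, 108, 203, 215, 217, 218, 190, 164, 232, 244, 244, 240, 240]
205 [18, 18, 13, 121, 231, 216, 140, 107, 168, 217, 234, 240, 240, 232, 213, 157, 84, 94, 83, 59, 116, 211, 219, 218, 219, 203, 196, 235, 243, 242, 242, 239]
```

View pics/w4c.png

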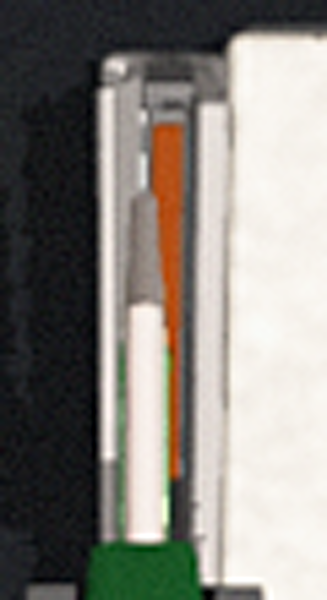

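Run:
```python
from h import *
import pickle
W,S,T=pickle.load(open('c4.pkl','rb'))
yw=np.radians(6.6);ex=np.array([np.cos(yw),np.sin(yw),0]);ey=np.array([-ex[1],ex[0],0]);o=np.array([.584,.0885,0])
def b(n,px,z):
    for P in onz(W,px,z)-o: print(n,(P@ex*1000).round(1),(P@ey*1000).round(1))
b('clip z30',[(255.4,150),(256.9,190)],.03)
b('clip ends',[(255.4,125+122/600*110),(256.9,125+480/600*110)],.03)
b('bp z75',[(261,150),(260.7,174),(260.3,205)],.075)
b('bp back',[(267,150),(265.5,195)],.075)
b('lip outer z58',[(242.8,150),(243,205)],.058)
b('lip inner',[(246,150),(246,190)],.058)
# blade
zt=.1638-.0644+.06
b('blade top',[(252,185),(251.8,205)],zt)
b('blade far bottom',[(251,125+190/600*110)],zt-.06)
b('blade far top',[(252,125+303/600*110)],zt)
```

```text
clip z30 -0.1 34.8
clip z30 1.7 -8.5
clip ends -0.2 37.5
clip ends 1.9 -35.3
bp z75 4.1 42.1
bp z75 4.0 20.8
bp z75 4.0 -8.6
bp back 9.3 42.1
bp back 8.6 1.1
lip outer z58 -12.2 39.3
lip outer z58 -12.5 -15.1
lip inner -9.2 39.3
lip inner -9.5 0.5
blade top -3.7 35.7
blade top -3.8 23.5
blade far bottom -4.5 38.3
blade far top -3.7 38.4
```

```bash
python3 -m handwheel '[[0,0,0.13,0,0,0],[0,0.5,0.13,0,0,0],[0,1,0.13,0,0,0],[0,1.35,0.13,0,0,0],[0,1.35,0.13,0,0,0]]' -1
python3 - <<'E'
from h import *
import pickle
pose(2)
W=cam('wrist');cv2.imwrite('pics/w5.png',cv2.resize(W[0][115:245,215:295],(369,600),interpolation=cv2.INTER_CUBIC)[:,:,::-1])
S=cam('side');cv2.imwrite('pics/side5.png',cv2.resize(S[0][120:270,190:390],(800,600),interpolation=cv2.INTER_CUBIC)[:,:,::-1])
E
```

```text
clock: 5.52
eef_pos: [0.585, 0.0882, 0.1297]
tool_rot: [0.529, -0.471, 0.47, -0.527]
ft_force: [0.1, 0.4, -0.1]
grip_width: 0.0114
pos [0.5852 0.0883 0.1301] [0.0003 0.     0.0004] F [ 0.22  0.16 -0.53] yaw 6.58 tilt 0.0 -0.0015 w 0.0115 t 5.58
```

View pics/w5.png

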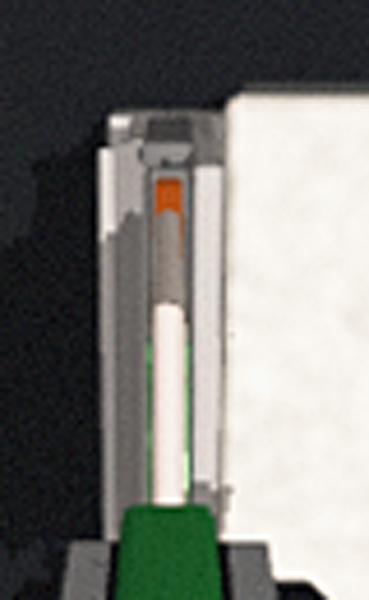

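View pics/side5.png

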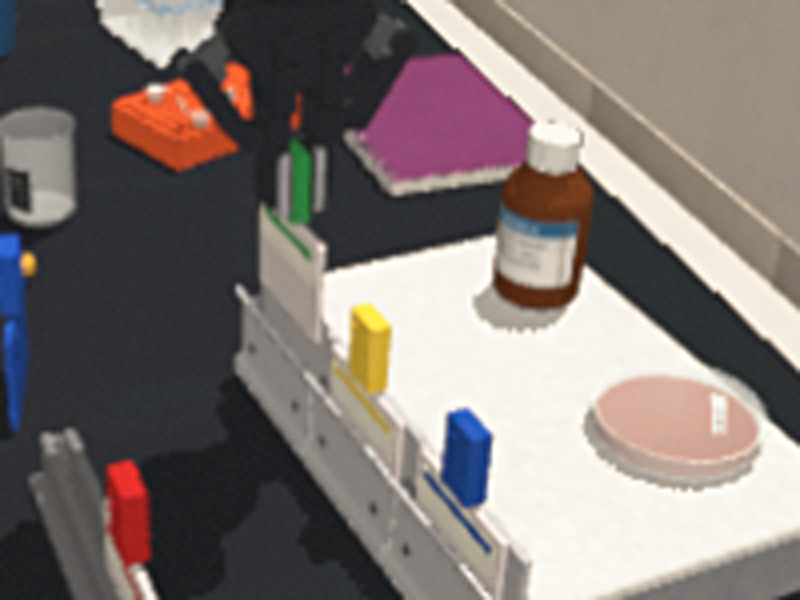

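The blade (crop col 168) is over the orange clip (col 168), between lip and back plate. Descending gently.

```bash
python3 -m handwheel '[[0,0.2,0,0,0,0],[0,0.4,0,0,0,0],[0,0.6,0,0,0,0],[0,0.8,0,0,0,0],[0,0.9,0,0,0,0]]' -1; python3 -c "
from h import *
pose(2)"
```

```text
clock: 6.3
eef_pos: [0.5857, 0.0883, 0.1082]
tool_rot: [0.528, -0.471, 0.47, -0.528]
ft_force: [1.3, 0.2, -0.5]
grip_width: 0.0112
pos [0.5856 0.0883 0.1081] [0.0001 0.     0.0001] F [ 0.77 -0.05 -0.28] yaw 6.58 tilt 0.0 -0.0011 w 0.0117 t 6.35
```

```bash
python3 -m handwheel '[[0,0.1,0,0,0,0],[0,0.2,0,0,0,0],[0,0.3,0,0,0,0],[0,0.4,0,0,0,0],[0,0.45,0,0,0,0]]' -1; python3 -c "
from h import *
pose(2)"
```

```text
clock: 6.98
eef_pos: [0.5859, 0.0883, 0.0973]
tool_rot: [0.528, -0.471, 0.47, -0.528]
ft_force: [-0.0, 0.1, -0.6]
grip_width: 0.0111
pos [0.5858 0.0883 0.0972] [0.     0.     0.0001] F [-0.27 -0.08 -0.78] yaw 6.57 tilt 0.0 -0.0005 w 0.0108 t 7.03
```

Bottom at about 33 mm with no force. Next is the clip.

```bash
python3 -m handwheel '[[0,0.08,0,0,0,0],[0,0.16,0,0,0,0],[0,0.24,0,0,0,0],[0,0.32,0,0,0,0],[0,0.32,0,0,0,0]]' -1; python3 -c "
from h import *
pose(2)"
```

```text
clock: 7.65
eef_pos: [0.5861, 0.0884, 0.0899]
tool_rot: [-0.528, 0.47, -0.471, 0.528]
ft_force: [-0.7, -0.5, 5.6]
grip_width: 0.0114
pos [0.5861 0.0884 0.0899] [0. 0. 0.] F [-1.2   0.01  5.5 ] yaw 6.58 tilt -0.0 0.0007 w 0.0111 t 7.7
```

```bash
python3 -m handwheel '[[0,0.06,0,0,0,0],[0,0.12,0,0,0,0],[0,0.18,0,0,0,0],[0,0.22,0,0,0,0],[0,0.22,0,0,0,0]]' -1; python3 -c "
from h import *
pose(3)"
```

```text
clock: 8.32
eef_pos: [0.5862, 0.0884, 0.0848]
tool_rot: [-0.528, 0.47, -0.471, 0.528]
ft_force: [-2.1, 0.3, 7.9]
grip_width: 0.011
pos [0.5862 0.0884 0.0848] [0. 0. 0.] F [-2.35 -0.35  7.28] yaw 6.57 tilt -0.0 0.0009 w 0.0113 t 8.43
```

```bash
python3 -m handwheel '[[0,0.02,0,0,0,0],[0,0.04,0,0,0,0],[0,0.05,0,0,0,0],[0,0.05,0,0,0,0],[0,0.05,0,0,0,0]]' -1; python3 -c "
from h import *
pose(3)"
```

```text
clock: 9.05
eef_pos: [0.5862, 0.0884, 0.0844]
tool_rot: [-0.527, 0.47, -0.471, 0.528]
ft_force: [-3.3, -1.2, 10.1]
grip_width: 0.0112
pos [0.5862 0.0884 0.0844] [0. 0. 0.] F [-3.88 -0.54 10.63] yaw 6.57 tilt -0.0001 0.0015 w 0.0111 t 9.15
```

```bash
python3 -m handwheel '[[0,0.03,-0.02,0,0,0],[0,0.06,-0.03,0,0,0],[0,0.08,-0.03,0,0,0],[0,0.08,-0.03,0,0,0],[0,0.08,-0.03,0,0,0]]' -1
python3 - <<'E'
from h import *
import pickle
pose(3)
W=cam('wrist');cv2.imwrite('pics/w6.png',cv2.resize(W[0][115:245,215:295],(369,600),interpolation=cv2.INTER_CUBIC)[:,:,::-1])
S=cam('side');cv2.imwrite('pics/side6.png',cv2.resize(S[0][140:260,210:370],(800,600),interpolation=cv2.INTER_CUBIC)[:,:,::-1])
E
```

```text
clock: 9.78
eef_pos: [0.5862, 0.0884, 0.0843]
tool_rot: [-0.527, 0.47, -0.471, 0.529]
ft_force: [-5.0, -2.0, 19.3]
grip_width: 0.0111
pos [0.5862 0.0884 0.0843] [0. 0. 0.] F [-5.49 -1.34 19.03] yaw 6.57 tilt -0.0001 0.0039 w 0.0113 t 9.88
```

View pics/w6.png

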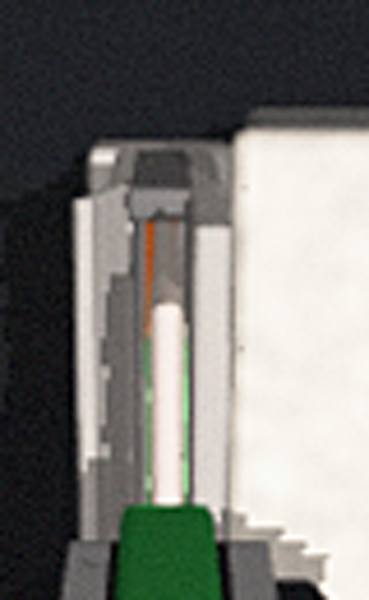

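View pics/side6.png

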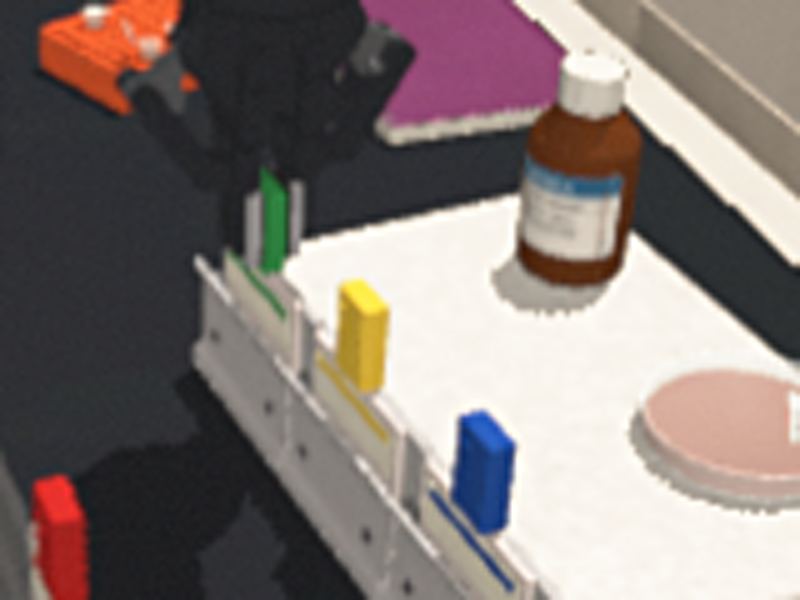

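Run:
```python
from h import *
S=cam('side')
yw=np.radians(6.6);ex=np.array([np.cos(yw),np.sin(yw),0]);ey=np.array([-ex[1],ex[0],0])
c=np.array([.585,.0885,0])
for z in(.08,.085,.09): print(proj(S,[c-ey*38+[0,0,z],c+ey*38+[0,0,z],c-ey*(95+38)+[0,0,z]]).round(1).tolist())
a=cv2.resize(S[0][180:230,240:300],(720,600),interpolation=cv2.INTER_CUBIC);cv2.imwrite('pics/s7.png',a[:,:,::-1])
pose()
```

```text
[[69.4, -30.0], [78.3, -19.8], [72.7, -26.3]]
[[69.5, -30.0], [78.3, -19.9], [72.7, -26.3]]
[[69.5, -29.9], [78.3, -19.9], [72.7, -26.3]]
pos [0.5862 0.0884 0.0843] [0. 0. 0.] F [-4.9  -1.28 17.82] yaw 6.58 tilt -0.0001 0.0039 w 0.0111 t 10.03
```

View pics/s7.png

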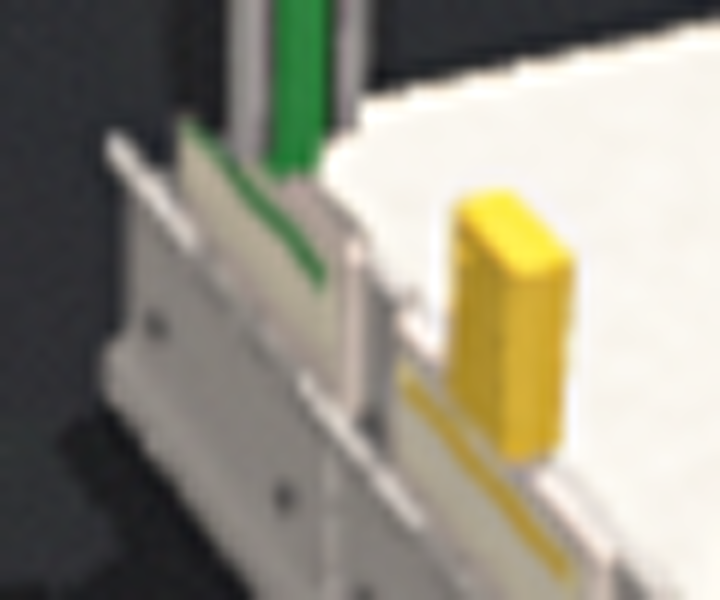

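Run:
```python
from h import *
S=cam('side')
yw=np.radians(6.6);ex=np.array([np.cos(yw),np.sin(yw),0]);ey=np.array([-ex[1],ex[0],0])
c=np.array([.584,.0885,0])
for z in(.08,.085,.09): print((12*(proj(S,[c-ey*.038+[0,0,z],c+ey*.038+[0,0,z],c-ey*(.095+.038)+[0,0,z]])-[240,180])).round().tolist())
```

```text
[[346.0, 249.0], [173.0, 48.0], [602.0, 547.0]]
[[347.0, 226.0], [173.0, 25.0], [604.0, 522.0]]
[[348.0, 201.0], [173.0, 2.0], [606.0, 496.0]]
```

The near top corner of the green blade is at crop (355,243). I predicted (346,249) for fully home and (347,226) for 5 mm high. The yellow holder's corner at (605,550) fits in the same way, so the holder is home. It is pressed at a steady 18 N, so I'm handing in.

Run:
```python
from h import *
bot.job_done(); pose()
```

```text
the job is handed in; nothing more can be done
the job is handed in; nothing more can be done
```

I took the green holder out of the stand and lowered its blade behind the lip of the empty left bay. I pressed it down onto the spring clip until it stopped, and handed in at about 10 s with the fingers still gripping and pressing.

**Last checks before handing in:**
- **Seating:** the tool stopped at z = 84.3 mm. A further 2 mm of commanded push moved it only about 0.1 mm, so the holder is against the hard stop. The side view puts the blade's top corner within about 1–2 mm of fully home, level with the yellow holder beside it.
- **Force:** the downward push held at 18–19 N, with about 5 N sideways because the blade leans lightly on the back plate. The highest reading I took was 19.3 N.
- **Grip and tilt:** the finger opening was 11 mm and the tool was tilted about 0.004 rad.
- **Other things:** the pictures showed no sign that the red holder, bottle, dish or beaker had moved; the last frames I viewed did not show the beaker.

The clip's travel can't be read directly; I inferred it from the force and height. I also tried to read the pose after handing in, but that was refused, so there is no later reading. No other check failed.

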